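# Clamp a bridge blank with the locked cam of a bench jig

## Robot

A 7-joint arm with a two-finger parallel gripper is mounted at the origin on a cart in front of the work surface, level with it; the furniture and walls round the work are solid. World frame = base frame: x ahead of the robot, y to its left, z up, the work surface at z = 0. Lengths are in m, angles in rad, forces in N, time in s.
With the tool pointing down it reaches from about 0.4 to 0.85 m from the base axis. Payload 10.4 kg.
Tool frame: the origin (TCP) lies where the fingers leave the gripper's body, on its centre line; the fingertips stand 70 mm ahead of it and the grasp point (between the pads) lies r.grip_depth ahead of it (r.grip_depth is the distance from the TCP to the grasp point, in m); z points along the fingers, y is the direction in which the jaws open and shut (so a half turn about z gives the same grasp; the last joint's range is limited). The gripper opens to 87 mm and grips with 3 to 60 N. Pads are 19 mm wide; open, the fingers measure 117 mm over their backs; the gripper's body (75 mm by 190 mm) begins 51 mm behind the grasp point.
Start: joints at [1.079, 0.332, -0.065, 1.46, 0.022, 1.35, -0.088], TCP at [0.282, -0.558, 0.292] pointing down, gripper open.
Joint ranges: [-2.6, 2.6], [-0.5, 2.12], [-1.47, 1.34], [0.16, 2.42], [-1.27, 4.41], [0.06, 2.06], [-2.6, 2.6]. Speed limits (rad/s): [2.22, 2.22, 2.79, 2.79, 3.14, 3.14, 3.14].

## Interface

Orientations are given as a unit quaternion [x, y, z, w].
In Python, from bench import monitor, viewer, workorder, nets, r gives the robot as it stands.
- The arm moves only by the tool drive_tool, never from a script. Its argument "plan" is a list of rows, each an object of numbers: "rx", "ry", "rz": the turn, a rotation vector about the tool's x, y, z in units of 360 degrees (1.0 is 360 degrees); "x", "y", "z": the shift along the tool's x, y, z in units of 1000 mm (1.0 is 1000 mm); "fingers": the opening, from 0 (shut) to 1 (fully open). In form: [{"rx": .., "ry": .., "rz": .., "x": .., "y": .., "z": .., "fingers": ..}, ...]. A call has 1 to 12 rows; each row is the pose to reach, as a shift and turn from the pose commanded when the call began, along the tool's axes at that moment, turning the shorter way round; what a row does not reach only later rows make up. A row lasts 1/8 s, in which the tool goes at most 62.5 mm and 10.7 degrees, less where a joint would pass 70% of its speed; a pose out of reach is approached as far as the arm can. A call with a number of a shift or a turn outside -1 to 1 is refused whole. A call with a gripper value outside its range is refused whole. The fingers move at their own pace and stop on an object; "squeeze" is the grip in N (left out, the last holds). Time passes only in rows, so rows that repeat a pose let the fingers close. It gives the time, the measured TCP pose, the force and the opening at its end, in the units of the state.
- monitor.read_state(): the state, without advancing time (a new reading comes with each control period).
- viewer.camera(name): name is "side" or "top"; returns a dict with "color" (384x512x3 uint8, red, green, blue), "depth" (384x512 float32, m along the optical axis (not along the pixel's ray), 0 where there is no reading), "camera_matrix" (3x3 intrinsics, pixels), "D" ([k1, k2, p1, p2, k3] as OpenCV has them; the pictures are not rectified), "xyz" and "rotation" of the camera in the world. Camera axes: x right, y down, z forward; pixel columns grow to the right and rows downward; lengths in m; the calibration is good to about 2 mm. A picture is of the moment at which its call begins.
- workorder.close_job(): hands the job in, once; it reports no verdict.
Trained networks look in the newest picture that a camera, given by its name, has taken for a name from the list of things; names that differ only in an ending like _2 or _b are one class to them, and where a whole thing is asked for, a point or a joint stands for the part that bears it (a point fixed in the world has none). Each returns a list of dicts, best first, with "confidence" (0 to 1); they miss things now and then, are a little off and sometimes report something else, mostly with a low value. They report only what shows in the picture. A call takes as long as a camera call. They do not tell look-alikes from the thing itself.
- nets.find_in(label, camera): "centre" ([x, y, z] in m, in world coordinates, good to about 4 mm: the middle of the surface that is visible of it).
- nets.regions_of(label, camera): "region" (384x512 bool, what is visible of it).
The state is a dict: "time": time; "joint_positions": joint angles; "joint_vel": joint speeds; "joint_torque": joint torques, N m; "ee_pos": TCP position; "eef_rot": TCP orientation; "ft_force": force on the tool from outside, world axes, zero at the start; "torque": the same for the moment, N m; "width": finger opening in m.
Only numpy, scipy, OpenCV 4.12 (cv2) and the standard library are available. Lean on these libraries where they do the work, as an engineer would, in place of code of your own. Each camera call takes 0.05 s, during which the arm holds its last target.

## Task

Clamp the dark bridge blank in the cam jig: first free the winged lock nut on the cam's pivot (its thread may run either way, so feel which way it loosens), then push the cam round by its handle until its high point bears squarely on the sprung follower, and leave it there with the nut still loose. The handle can go round either way, but do not disturb the bottle and the tin that stand beside the jig: if the bottle stands in the way on one side, go round the other.

Things in the scene. Friction and masses are not known exactly. Their poses are not given: they have to be found in the camera images.
- jig: the fixed jig: a 200 x 144 mm plywood base plate 15 mm thick on the table. Origin on the table directly under the cam's pivot; x points from the pivot to the follower and the fence, z up. The base reaches from x = -58 to +142 mm, y = -72 to +72 mm; the fence (top 42 mm above the table) is its far edge, x = 116 to 140 mm.
- pivot (a point): point on the cam's upright pivot axis, half-way up the wing of the lock nut, 87 mm above the table
- nut (a joint): angle of the lock nut, rad: 0 fully tight (end stop), growing as it is loosened, 1.5 fully loose (end stop). Clear of the cam from about 0.7; turn it to 1.0 or more to free the cam. Turning it takes about 0.2 N m; it stays where it is left. Which way it loosens is not marked: against the tight stop it does not move.
- wing_end (a point): one end of the nut's wing, at mid height: the wing is an upright bar 90 mm long, 12 mm thick, standing 74 to 100 mm above the table, centred on the pivot, and can be gripped across its 12 mm or pushed at an end. The stop-to-stop turn is 1.5 rad.
- cam (a joint): angle of the cam about its upright pivot, rad, growing counter-clockwise seen from above; 0 (and every full turn, such as 6.283) when the high point squarely faces the follower. It starts between 2.1 and 4.18 and has no end stops. While the nut is tight it cannot be turned; freed, it turns with about 0.15 N m (up to 0.3 N m as it loads the follower) and stays where it is left.
- cam_high (a point): high point on the rim of the cam, 49 mm from the pivot, 30 mm above the table. The cam is an 80 mm aluminium disc, 24 mm thick, pivoted 9 mm off its centre; its handle points exactly away from the high point.
- post (a point): middle of the upright round grip post at the end of the cam's handle: 18 mm diameter, from 58 to 108 mm above the table, 105 mm from the pivot on the side opposite to the high point. The handle bar below it is 22 mm wide, 44 to 54 mm above the table, and passes above the follower, rails and fence (all under 43 mm).
- follower (a joint): travel of the sprung follower away from the cam, m: 0 at rest; 0.007 when the cam's high point bears on it
- follower_face (a point): centre of the follower's flat face that looks to the pivot, 30 mm above the table; its axes are those of the jig (x away from the pivot, y along the face). The follower is a 20 x 76 x 25 mm steel block that pushes the sprung pad against the blank.
- blank: the bridge blank, a dark bar 30 x 160 x 10 mm lying on the base plate between pad and fence with about 4 mm play; origin in the centre of its underside, y along its length. It is held at rest against the fence when the cam stands right; it need not be handled.
- bottle_centre (a point): centre of a loose standing bottle, 54 mm diameter up to 94 mm, narrower above, 124 mm tall. It stands beside the jig on one side, in the way of the handle's grip post: the post cannot pass it. To be left alone.
- tin_centre (a point): centre of a loose round tin, 72 mm diameter, 28 mm tall, on the other side of the jig (which side is which varies); the handle passes above it. To be left alone.
There are look-alikes about, which are no part of the job. What is shaped like the blank but turquoise or white is not meant.

How it is judged:
On the way, in this order (a step that is already met when the one before it is completed fails the run):
1. the lock nut is loosened (value of joint nut above 0.9 rad), for 0.2 s.
2. the cam's high point bears on the follower (y of cam_high in the frame of follower_face between -0.012 and 0.012 m and value of joint follower above 0.006 m), for 0.2 s.
At the end, for the whole second after the job is handed in: The nut is loosened (0.9 rad or more), the cam's high point is within 12 mm of the follower's middle line with the follower pushed back more than 6 mm, and the blank is gripped (more than 3 N) flat on the jig and at rest (all of step 2 and value of joint nut above 0.9 rad and contact force between jig and blank above 3 N and height (world z) of blank below 0.02 m and linear speed of blank below 0.02 m/s); the robot touches nothing.
It fails at once if the bottle is shoved or tipped (distance of bottle_centre from where it was at the start of the episode above 0.02 m or angle between bottle_centre's own z axis and vertical above 0.4 rad).
It fails at once if the tin is shoved (distance of tin_centre from where it was at the start of the episode above 0.02 m).
It also fails if it takes over 48 s, if anything falls off the work surface, if the arm or the gripper's body presses on something with over 40 N, if the wrist force passes 120 N, or if a joint passes its speed limit or range.

## Working session

There is one attempt and no reset: what is moved stays moved. The work goes in short steps, Python scripts to look and compute and a tool call to move; the robot and the scene stay as the last step left them, time stands still between calls to the robot, and variables do not carry over. Pictures are saved under pics/ and viewed, and the job is handed in when it is done.

Besides the shell and the picture viewer there is one more tool, called as name(argument=value, ...), one argument or row to a line, values as JSON. drive_tool: Moves the arm, as the interface text tells. Its arguments: {"type":"object","properties":{"plan":{"type":"array","items":{"type":"object","properties":{"rx":{"type":"number","minimum":-1,"maximum":1},"ry":{"type":"number","minimum":-1,"maximum":1},"rz":{"type":"number","minimum":-1,"maximum":1},"x":{"type":"number","minimum":-1,"maximum":1},"y":{"type":"number","minimum":-1,"maximum":1},"z":{"type":"number","minimum":-1,"maximum":1},"fingers":{"type":"number"}}}},"squeeze":{"type":"number"}},"required":["plan"]}

```bash
mkdir -p pics; ls; cat > h.py <<'E'
from bench import monitor, viewer, workorder, nets, r
import numpy as np, cv2
def snap(c,fn):
    d=viewer.camera(c); cv2.imwrite('pics/'+fn,cv2.cvtColor(d['color'],cv2.COLOR_RGB2BGR)); np.savez('last_'+c,**{k:np.array(v) for k,v in d.items()}); return d
def proj(d,p):
    R=np.array(d['rotation']); R=R if R.shape==(3,3) else __import__('scipy.spatial.transform',fromlist=['x']).Rotation.from_quat(R).as_matrix()
    pc=(np.atleast_2d(p)-d['xyz'])@R
    return cv2.projectPoints(pc,np.zeros(3),np.zeros(3),np.array(d['camera_matrix']),np.array(d['D'],float))[0][:,0]
def unproj(d,uv,z=None):
    from scipy.spatial.transform import Rotation
    R=np.array(d['rotation']); R=R if R.shape==(3,3) else Rotation.from_quat(R).as_matrix()
    n=cv2.undistortPoints(np.array(uv,float).reshape(-1,1,2),np.array(d['camera_matrix']),np.array(d['D'],float))[:,0]
    ray=np.c_[n,np.ones(len(n))]
    if z is None:
        dep=np.array([d['depth'][int(round(v)),int(round(u))] for u,v in np.atleast_2d(uv)])
        return (ray*dep[:,None])@R.T+d['xyz']
    w=ray@R.T
    t=(z-np.array(d['xyz'])[2])/w[:,2]
    return w*t[:,None]+d['xyz']
E
python3 - <<'E'
from h import *
for c in ('top','side'):
    d=snap(c,c+'1.png'); print(c,d['xyz'],d['rotation'])
    for l in ('jig','wing_end','cam','cam_high','post','follower_face','blank','bottle_centre','tin_centre','nut','pivot'):
        try: print(l,[(np.round(x['centre'],3).tolist(),round(x['confidence'],2)) for x in nets.find_in(l,c)])
        except Exception as e: print(l,e)
print(r.grip_depth, monitor.read_state())
E
```

```text
pics
top [0.40792198 0.03180548 0.93846077] [-0.69804425  0.7100985  -0.07361682  0.05545186]
jig [([0.551, -0.086, 0.041], 0.83)]
wing_end [([0.522, -0.082, 0.1], 0.83), ([0.551, -0.09, 0.036], 0.49)]
cam [([0.523, -0.097, 0.046], 0.7)]
cam_high [([0.527, -0.092, 0.037], 0.7)]
post [([0.531, -0.096, 0.04], 0.88)]
follower_face [([0.587, -0.08, 0.038], 0.94)]
blank [([0.624, -0.096, 0.023], 0.85), ([0.506, 0.236, 0.013], 0.7), ([0.675, 0.116, 0.012], 0.67)]
bottle_centre [([0.494, 0.029, 0.087], 0.62)]
tin_centre [([0.457, -0.19, 0.027], 0.66)]
nut [([0.526, -0.082, 0.097], 0.71)]
pivot [([0.553, -0.089, 0.038], 0.61)]
side [0.73464893 0.60353043 0.66109122] [ 0.13511488  0.90363862 -0.40221434 -0.05835102]
jig [([0.57, -0.065, 0.04], 0.83)]
wing_end [([0.526, -0.078, 0.099], 0.78), ([0.593, -0.073, 0.032], 0.19)]
cam [([0.541, -0.082, 0.041], 0.86), ([0.592, -0.074, 0.038], 0.23)]
cam_high [([0.542, -0.077, 0.042], 0.59)]
post [([0.547, -0.078, 0.04], 0.66)]
follower_face [([0.594, -0.074, 0.037], 0.98), ([0.527, -0.074, 0.102], 0.33)]
blank [([0.565, 0.264, 0.008], 0.93), ([0.626, 
[... 314 characters left out ...]
ns': array([ 1.07938622,  0.33220611, -0.06466717,  1.46007299,  0.02161281,
        1.34987261, -0.08851865]), 'joint_vel': array([ 5.00714144e-04,  1.73570792e-03, -3.21110170e-04, -5.63543950e-05,
        3.08402910e-04, -3.40663195e-04,  2.07134640e-04]), 'joint_torque': array([ 9.22335566e-04, -6.23044825e+01,  2.53472349e-02, -3.90129519e+01,
       -6.11641374e-02,  3.16253677e-02,  6.15218596e-05]), 'ee_pos': array([ 0.28240276, -0.55759975,  0.29228454]), 'eef_rot': array([9.72657830e-01, 2.32242850e-01, 1.60905374e-05, 6.59796535e-05]), 'ft_force': array([ 0.39834408, -0.14865521,  0.5034586 ]), 'torque': array([-0.01626016,  0.00239824, -0.0392695 ]), 'width': 0.08676230723370805}
```

View pics/top1.png

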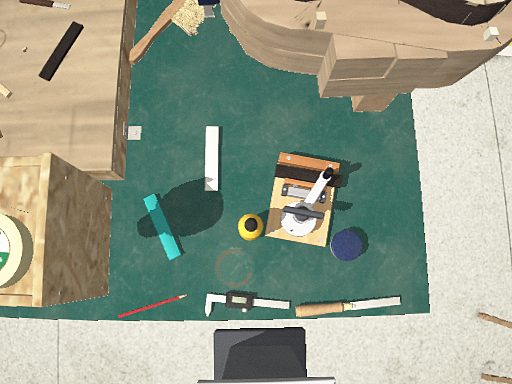

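View pics/side1.png

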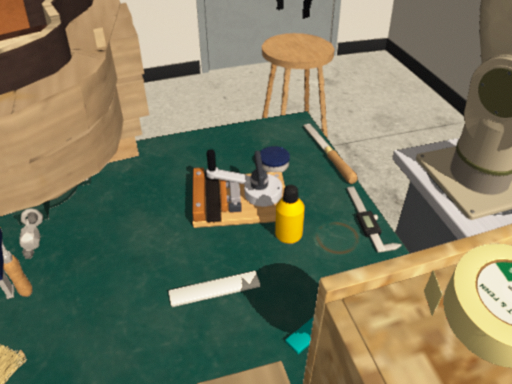

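```bash
python3 - <<'E'
import numpy as np,cv2
for c in('top','side'):
    d=np.load(f'last_{c}.npz'); im=cv2.cvtColor(d['color'],cv2.COLOR_RGB2BGR)
    y0,y1,x0,x1=(80,280,210,430) if c=='top' else (120,300,170,400)
    cv2.imwrite(f'pics/{c}1c.png',cv2.resize(im[y0:y1,x0:x1],None,fx=3,fy=3,interpolation=2)[:600,:800])
E
```

```text
(no output)
```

View crops.

View pics/top1c.png

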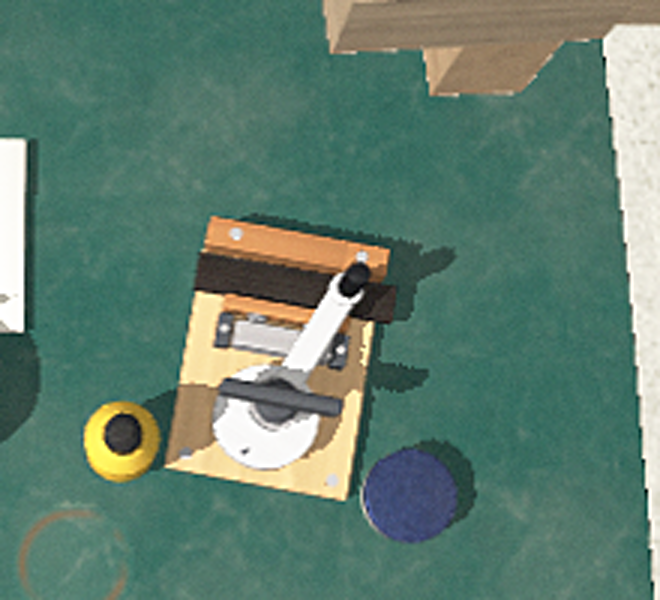

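View pics/side1c.png

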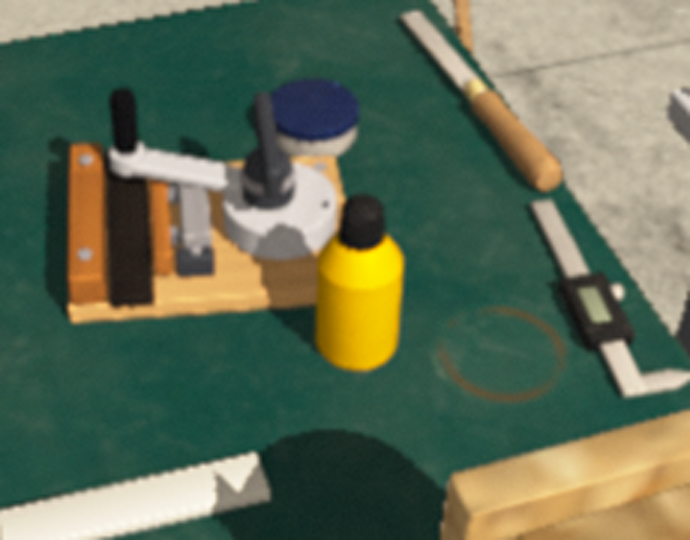

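```bash
cat > m.py <<'E'
from h import *
d=dict(np.load('last_top.npz'))
def c(u,v,z): return unproj(d,[[210+u/3,80+v/3]],z)[0]
def P(n,p): print(n,np.round(p,4))
w1=c(220,384,.1);w2=c(341,404,.1);P('w',[w1,w2]);pv=(w1+w2)/2;P('pivot',pv);print('winglen',np.linalg.norm(w1-w2),'ang',np.degrees(np.arctan2(*(w1-w2)[[1,0]])))
po=c(358,272,.108);P('post',po);print('r',np.linalg.norm((po-pv)[:2]),'hang',np.degrees(np.arctan2(*(po-pv)[[1,0]])))
nl=c(165,466,.015);nr=c(346,499,.015);P('near',[nl,nr]);e=nl-nr;print(np.linalg.norm(e),'yang',np.degrees(np.arctan2(e[1],e[0]))-90)
fl=c(211,218,.042);fr=c(389,248,.042);e=fl-fr;P('far',[fl,fr]);print(np.linalg.norm(e),'yang',np.degrees(np.arctan2(e[1],e[0]))-90)
P('tin',c(410,494,.028));P('bottlecap',c(122,434,.124))
P('bottle body edges',[c(84,440,.06),c(160,440,.06)])
E
python3 m.py
```

```text
w [[ 0.5326 -0.0406  0.1   ]
 [ 0.5168 -0.1268  0.1   ]]
pivot [ 0.5247 -0.0837  0.1   ]
winglen 0.08762197395689109 ang 79.56752145981187
post [ 0.6115 -0.1424  0.108 ]
r 0.10474099776261847 hang -34.0717569131612
near [[ 0.4818 -0.0034  0.015 ]
 [ 0.4534 -0.1434  0.015 ]]
0.14285598702592722 yang -11.47280767775392
far [[ 0.6724 -0.0425  0.042 ]
 [ 0.6467 -0.1819  0.042 ]]
0.14168732755732782 yang -10.434166374132516
tin [ 0.4554 -0.1909  0.028 ]
bottlecap [0.4955 0.0297 0.124 ]
bottle body edges [[0.4984 0.0577 0.06  ]
 [0.4975 0.0016 0.06  ]]
```

```bash
cat > t.py <<'E'
import sys
from h import *
from scipy.spatial.transform import Rotation as Ro
def rel(tp,yaw,s=None):
    s=s or monitor.read_state()
    R=Ro.from_quat(s['eef_rot'])
    T=Ro.from_euler('z',yaw,degrees=True)*Ro.from_euler('x',180,degrees=True)
    d=R.inv().apply(np.array(tp)-s['ee_pos']); rv=(R.inv()*T).as_rotvec()/(2*np.pi)
    return np.round(d,4),np.round(rv,4)
if __name__=='__main__':
    s=monitor.read_state();a=list(map(float,sys.argv[1:]))
    print('t',s['time'],'pos',np.round(s['ee_pos'],4),'w',round(s['width'],4),'F',np.round(s['ft_force'],2),'M',np.round(s['torque'],3),'j',np.round(s['joint_positions'],2))
    R=Ro.from_quat(s['eef_rot']).as_matrix();print('yaw',np.degrees(np.arctan2(R[1,0],R[0,0])),'z',R[:,2])
    print(rel(a[:3],a[3],s))
E
python3 t.py .5247 -.084 .2 79.6
```

```text
t 1.2 pos [ 0.2824 -0.5576  0.2923] w 0.0868 F [ 0.4  -0.15  0.5 ] M [-0.016  0.002 -0.039] j [ 1.08  0.33 -0.06  1.46  0.02  1.35 -0.09]
yaw 26.85830761783186 z [ 6.19477799e-05 -1.20877429e-04 -9.99999991e-01]
(array([ 0.4301, -0.3131,  0.0922]), array([ 0.    ,  0.    , -0.1465]))
```

drive_tool(
  plan=[
    {"x":0.43,"y":-0.313,"z":0.092,"rz":-0.1465,"fingers":0.4},
    {"x":0.43,"y":-0.313,"z":0.092,"rz":-0.1465,"fingers":0.4},
    {"x":0.43,"y":-0.313,"z":0.092,"rz":-0.1465,"fingers":0.4},
    {"x":0.43,"y":-0.313,"z":0.092,"rz":-0.1465,"fingers":0.4},
    {"x":0.43,"y":-0.313,"z":0.092,"rz":-0.1465,"fingers":0.4},
    {"x":0.43,"y":-0.313,"z":0.092,"rz":-0.1465,"fingers":0.4},
    {"x":0.43,"y":-0.313,"z":0.092,"rz":-0.1465,"fingers":0.4},
    {"x":0.43,"y":-0.313,"z":0.092,"rz":-0.1465,"fingers":0.4},
    {"x":0.43,"y":-0.313,"z":0.092,"rz":-0.1465,"fingers":0.4},
    {"x":0.43,"y":-0.313,"z":0.092,"rz":-0.1465,"fingers":0.4},
    {"x":0.43,"y":-0.313,"z":0.092,"rz":-0.1465,"fingers":0.4},
    {"x":0.43,"y":-0.313,"z":0.092,"rz":-0.1465,"fingers":0.4},
  ],
)

```text
validation failed for argument at $.pl...
```

```bash
python3 t.py .5247 -.084 .147 79.6; python3 -c "
from h import *
d=snap('side','s2.png')"
```

```text
t 1.2 pos [ 0.2824 -0.5576  0.2923] w 0.0868 F [ 0.4  -0.15  0.5 ] M [-0.016  0.002 -0.039] j [ 1.08  0.33 -0.06  1.46  0.02  1.35 -0.09]
yaw 26.85830761783186 z [ 6.19477799e-05 -1.20877429e-04 -9.99999991e-01]
(array([ 0.4301, -0.3131,  0.1452]), array([ 0.    ,  0.    , -0.1465]))
```

View pics/s2.png

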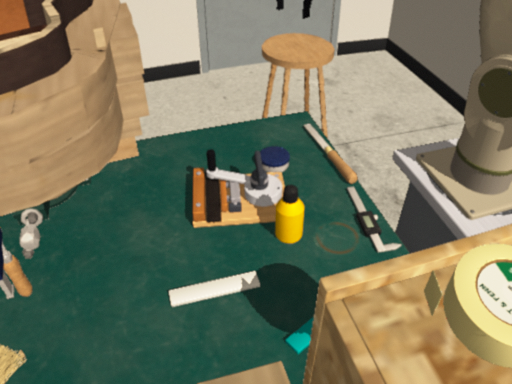

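drive_tool(
  plan=[
    {"rx":0,"ry":0,"rz":-0.1465,"x":0.43,"y":-0.313,"z":0.092,"fingers":0.4},
  ],
  squeeze=40,
)

```text
time: 1.38
ee_pos: [0.3079, -0.5055, 0.2816]
eef_rot: [0.947, 0.32, -0.001, 0.001]
ft_force: [1.6, 0.9, 0.8]
width: 0.0826
```

```bash
python3 t.py .5247 -.084 .2 79.6
```

```text
t 1.375 pos [ 0.3079 -0.5055  0.2816] w 0.0826 F [1.63 0.92 0.78] M [ 0.042 -0.112 -0.035] j [ 1.04  0.27 -0.12  1.57  0.03  1.31  0.  ]
yaw 37.38409883759289 z [-6.27437312e-04 -2.36963112e-03 -9.99996996e-01]
(array([ 0.4283, -0.2034,  0.0804]), array([ 1.000e-04,  4.000e-04, -1.173e-01]))
```

drive_tool(
  plan=[
    {"rx":0,"ry":0,"rz":-0.117,"x":0.428,"y":-0.203,"z":0.08,"fingers":0.4},
    {"rx":0,"ry":0,"rz":-0.117,"x":0.428,"y":-0.203,"z":0.08,"fingers":0.4},
    {"rx":0,"ry":0,"rz":-0.117,"x":0.428,"y":-0.203,"z":0.08,"fingers":0.4},
    {"rx":0,"ry":0,"rz":-0.117,"x":0.428,"y":-0.203,"z":0.08,"fingers":0.4},
    {"rx":0,"ry":0,"rz":-0.117,"x":0.428,"y":-0.203,"z":0.08,"fingers":0.4},
    {"rx":0,"ry":0,"rz":-0.117,"x":0.428,"y":-0.203,"z":0.08,"fingers":0.4},
    {"rx":0,"ry":0,"rz":-0.117,"x":0.428,"y":-0.203,"z":0.08,"fingers":0.4},
    {"rx":0,"ry":0,"rz":-0.117,"x":0.428,"y":-0.203,"z":0.08,"fingers":0.4},
    {"rx":0,"ry":0,"rz":-0.117,"x":0.428,"y":-0.203,"z":0.08,"fingers":0.4},
    {"rx":0,"ry":0,"rz":-0.117,"x":0.428,"y":-0.203,"z":0.08,"fingers":0.4},
  ],
)

```text
time: 2.62
ee_pos: [0.5255, -0.0816, 0.2016]
eef_rot: [0.768, 0.641, -0.0, 0.0]
ft_force: [0.1, -0.4, 0.7]
width: 0.035
```

```bash
python3 t.py .5247 -.084 .147 79.6; python3 -c "
from h import *
d=snap('side','s3.png')
cv2.imwrite('pics/s3c.png',cv2.resize(cv2.cvtColor(d['color'],4)[80:280,170:400],None,fx=3,fy=3,interpolation=2))"
```

```text
t 2.625 pos [ 0.5255 -0.0816  0.2016] w 0.035 F [ 0.11 -0.4   0.75] M [-0.022 -0.056 -0.009] j [ 0.54  0.24 -0.53  1.8   0.14  1.14 -0.22]
yaw 79.69086883817403 z [-2.19958634e-04 -5.28202509e-04 -9.99999836e-01]
(array([-0.0025, -0.0003,  0.0546]), array([-0.    ,  0.0001,  0.0003]))
```

View pics/s3c.png

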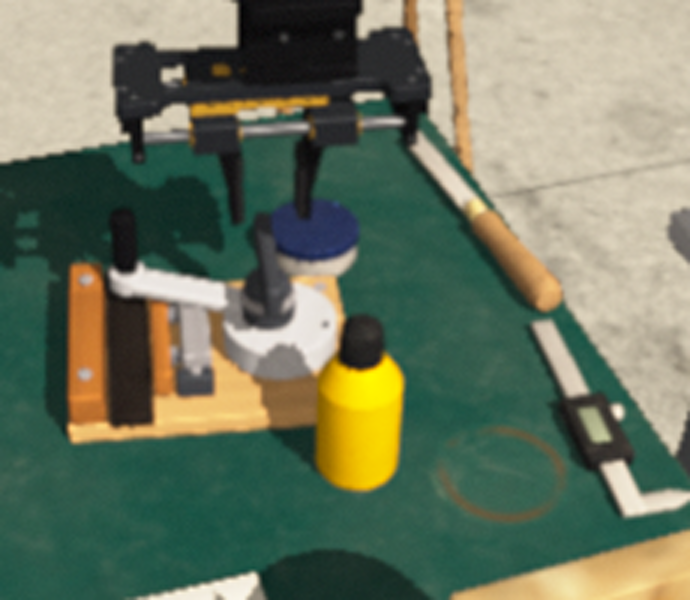

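The fingers (crop x≈237 and 305) straddle the wing (crop x≈265). Lowering and gripping.

drive_tool(
  plan=[
    {"rx":0,"ry":0,"rz":0,"x":-0.002,"y":0,"z":0.03,"fingers":0.4},
    {"rx":0,"ry":0,"rz":0,"x":-0.002,"y":0,"z":0.054,"fingers":0.4},
    {"rx":0,"ry":0,"rz":0,"x":-0.002,"y":0,"z":0.054,"fingers":0.4},
    {"rx":0,"ry":0,"rz":0,"x":-0.002,"y":0,"z":0.054,"fingers":0},
    {"rx":0,"ry":0,"rz":0,"x":-0.002,"y":0,"z":0.054,"fingers":0},
    {"rx":0,"ry":0,"rz":0,"x":-0.002,"y":0,"z":0.054,"fingers":0},
    {"rx":0,"ry":0,"rz":0,"x":-0.002,"y":0,"z":0.054,"fingers":0},
  ],
  squeeze=50,
)

```text
time: 3.55
ee_pos: [0.5261, -0.083, 0.1484]
eef_rot: [0.768, 0.641, 0.001, 0.001]
ft_force: [3.8, -0.4, 1.2]
width: 0.0115
```

```bash
python3 t.py .5247 -.084 .147 79.6
```

```text
t 3.55 pos [ 0.5261 -0.083   0.1484] w 0.0115 F [ 3.77 -0.36  1.21] M [-0.17  -0.629 -0.44 ] j [ 0.53  0.31 -0.52  1.85  0.18  1.03 -0.25]
yaw 79.68164184954868 z [ 2.29119796e-03 -3.77791101e-04 -9.99997304e-01]
(array([-0.0013, -0.0012,  0.0014]), array([ 0.0004, -0.    ,  0.0002]))
```

drive_tool(
  plan=[
    {"rx":0,"ry":0,"rz":0.012,"x":0,"y":0,"z":0,"fingers":0},
    {"rx":0,"ry":0,"rz":0.012,"x":0,"y":0,"z":0,"fingers":0},
  ],
)

```text
time: 3.8
ee_pos: [0.5262, -0.083, 0.1484]
eef_rot: [0.791, 0.612, 0.001, 0.001]
ft_force: [3.5, -1.6, 3.2]
width: 0.0117
```

```bash
python3 t.py .5247 -.084 .147 79.6
```

```text
t 3.8 pos [ 0.5262 -0.083   0.1484] w 0.0117 F [ 3.5  -1.57  3.18] M [-0.305 -0.836 -0.268] j [ 0.52  0.31 -0.51  1.85  0.17  1.03 -0.32]
yaw 75.4076363796259 z [ 2.30255330e-03 -5.84777610e-04 -9.99997178e-01]
(array([-0.0014, -0.0012,  0.0014]), array([ 0.0004,  0.    , -0.0116]))
```

drive_tool(
  plan=[
    {"rx":0,"ry":0,"rz":0.02,"x":0,"y":0,"z":0,"fingers":0},
    {"rx":0,"ry":0,"rz":0.02,"x":0,"y":0,"z":0,"fingers":0},
  ],
)

```text
time: 4.05
ee_pos: [0.5263, -0.083, 0.1484]
eef_rot: [0.828, 0.561, 0.001, 0.001]
ft_force: [3.9, -2.0, 3.4]
width: 0.0113
```

```bash
python3 t.py .5247 -.084 .147 79.6;python3 -c "
from h import *
d=snap('side','s4.png')
cv2.imwrite('pics/s4c.png',cv2.resize(cv2.cvtColor(d['color'],4)[80:280,170:400],None,fx=3,fy=3,interpolation=2))"
```

```text
t 4.05 pos [ 0.5263 -0.083   0.1484] w 0.0113 F [ 3.86 -1.97  3.44] M [-0.37  -0.994 -0.185] j [ 0.5   0.3  -0.49  1.85  0.17  1.03 -0.44]
yaw 68.19168056345741 z [ 2.51180329e-03 -6.04598249e-04 -9.99996663e-01]
(array([-0.0015, -0.0011,  0.0014]), array([ 0.0004, -0.    , -0.0317]))
```

View pics/s4c.png

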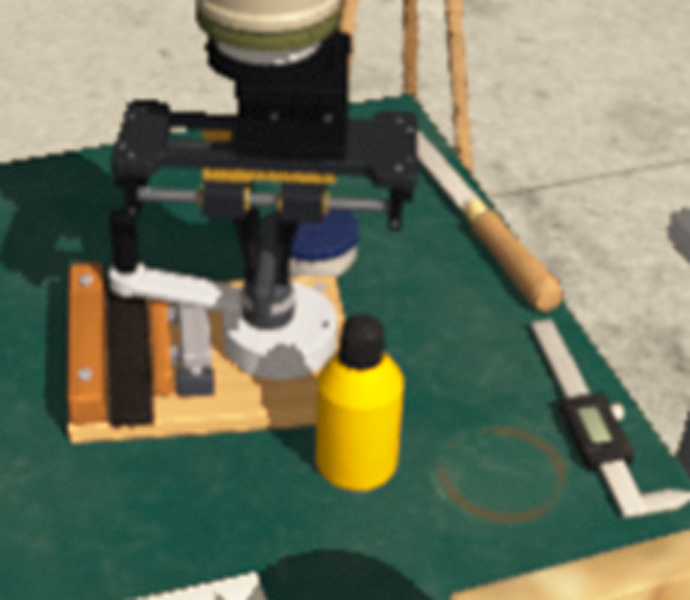

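```bash
python3 -c "
import cv2,numpy as np
a=cv2.imread('pics/s3.png');b=cv2.imread('pics/s4.png')
f=lambda i:cv2.resize(i[135:205,230:285],None,fx=7,fy=7,interpolation=2)
cv2.imwrite('pics/cmp4.png',np.hstack([f(a),f(b)]))"
```

```text
(no output)
```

View pics/cmp4.png

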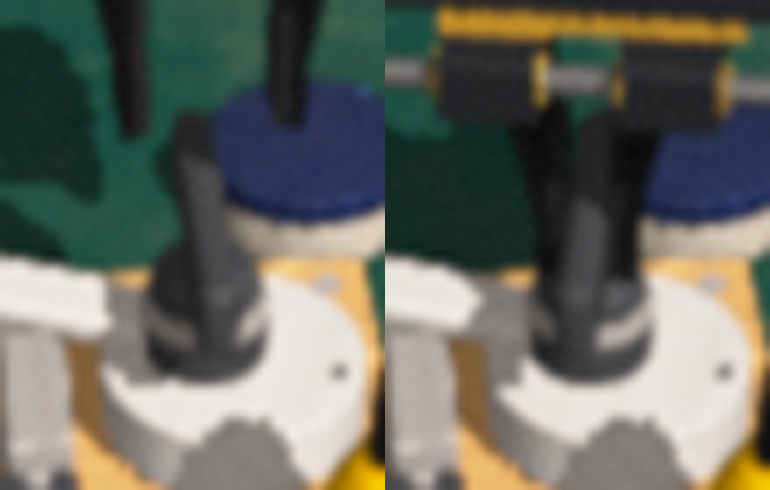

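The wing turned with the fingers (its near end leans left in the right half), so clockwise loosens it. Continuing.

drive_tool(
  plan=[
    {"rx":0,"ry":0,"rz":0.025,"x":0,"y":0,"z":0,"fingers":0},
    {"rx":0,"ry":0,"rz":0.05,"x":0,"y":0,"z":0,"fingers":0},
    {"rx":0,"ry":0,"rz":0.075,"x":0,"y":0,"z":0,"fingers":0},
    {"rx":0,"ry":0,"rz":0.1,"x":0,"y":0,"z":0,"fingers":0},
    {"rx":0,"ry":0,"rz":0.125,"x":0,"y":0,"z":0,"fingers":0},
    {"rx":0,"ry":0,"rz":0.15,"x":0,"y":0,"z":0,"fingers":0},
    {"rx":0,"ry":0,"rz":0.175,"x":0,"y":0,"z":0,"fingers":0},
    {"rx":0,"ry":0,"rz":0.175,"x":0,"y":0,"z":0,"fingers":0},
  ],
)

```text
time: 5.1
ee_pos: [0.5267, -0.0838, 0.1484]
eef_rot: [0.999, 0.045, 0.002, 0.001]
ft_force: [7.9, -4.7, -0.3]
width: 0.0117
```

```bash
python3 t.py .5247 -.084 .147 79.6;python3 -c "
from h import *
d=snap('side','s5.png')
cv2.imwrite('pics/s5c.png',cv2.resize(cv2.cvtColor(d['color'],4)[100:210,170:310],None,fx=5,fy=5,interpolation=2))"
```

```text
t 5.1 pos [ 0.5267 -0.0838  0.1484] w 0.0117 F [ 7.94 -4.69 -0.28] M [-0.983 -1.591 -0.165] j [ 0.37  0.28 -0.34  1.86  0.11  1.02 -1.5 ]
yaw 5.131512283625809 z [ 0.00367059 -0.00144332 -0.99999222]
(array([-0.002 ,  0.0001,  0.0014]), array([ 0.0006, -0.0003, -0.2069]))
```

View pics/s5c.png

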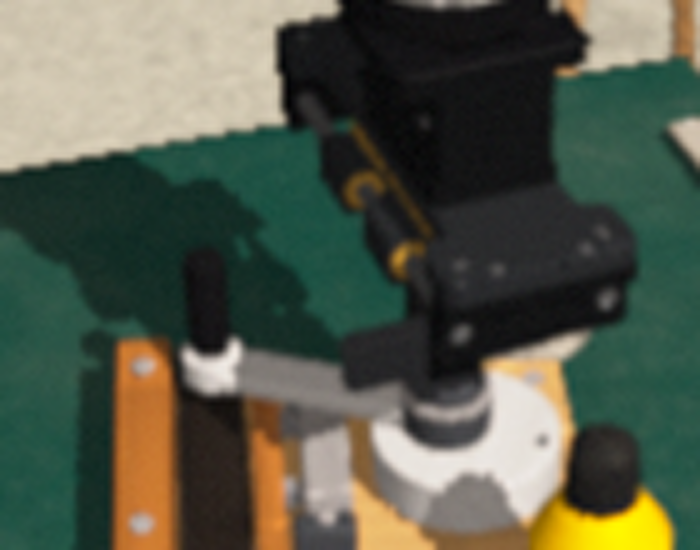

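drive_tool(
  plan=[
    {"rx":0,"ry":0,"rz":0,"x":0,"y":0,"z":0,"fingers":0.35},
    {"rx":0,"ry":0,"rz":0,"x":0,"y":0,"z":0,"fingers":0.35},
    {"rx":0,"ry":0,"rz":0,"x":0,"y":0,"z":0,"fingers":0.35},
    {"rx":0,"ry":0,"rz":0,"x":0,"y":0,"z":-0.035,"fingers":0.35},
    {"rx":0,"ry":0,"rz":0,"x":0,"y":0,"z":-0.075,"fingers":0.35},
    {"rx":0,"ry":0,"rz":0,"x":0,"y":0,"z":-0.075,"fingers":0.35},
  ],
)

```text
time: 5.9
ee_pos: [0.5266, -0.0826, 0.2256]
eef_rot: [0.999, 0.046, 0.002, 0.001]
ft_force: [-0.2, 0.3, -0.6]
width: 0.0302
```

```bash
python3 t.py .6115 -.1424 .22 146
```

```text
t 5.9 pos [ 0.5266 -0.0826  0.2256] w 0.0302 F [-0.21  0.28 -0.61] M [0.032 0.052 0.048] j [ 0.38  0.2  -0.34  1.78  0.07  1.17 -1.47]
yaw 5.229980107657632 z [ 4.96710680e-03 -9.32701004e-04 -9.99987229e-01]
(array([0.0791, 0.0672, 0.0061]), array([ 1.00e-03, -1.00e-04, -3.91e-01]))
```

drive_tool(
  plan=[
    {"rx":0,"ry":0,"rz":-0.39,"x":0.079,"y":0.067,"z":0.006,"fingers":0.35},
    {"rx":0,"ry":0,"rz":-0.39,"x":0.079,"y":0.067,"z":0.006,"fingers":0.35},
    {"rx":0,"ry":0,"rz":-0.39,"x":0.079,"y":0.067,"z":0.006,"fingers":0.35},
    {"rx":0,"ry":0,"rz":-0.39,"x":0.079,"y":0.067,"z":0.006,"fingers":0.35},
    {"rx":0,"ry":0,"rz":-0.39,"x":0.079,"y":0.067,"z":0.006,"fingers":0.35},
    {"rx":0,"ry":0,"rz":-0.39,"x":0.079,"y":0.067,"z":0.006,"fingers":0.35},
    {"rx":0,"ry":0,"rz":-0.39,"x":0.079,"y":0.067,"z":0.006,"fingers":0.35},
    {"rx":0,"ry":0,"rz":-0.39,"x":0.079,"y":0.067,"z":0.006,"fingers":0.35},
    {"rx":0,"ry":0,"rz":-0.39,"x":0.079,"y":0.067,"z":0.006,"fingers":0.35},
    {"rx":0,"ry":0,"rz":-0.39,"x":0.079,"y":0.067,"z":0.006,"fingers":0.35},
    {"rx":0,"ry":0,"rz":-0.39,"x":0.079,"y":0.067,"z":0.006,"fingers":0.35},
    {"rx":0,"ry":0,"rz":-0.39,"x":0.079,"y":0.067,"z":0.006,"fingers":0.35},
  ],
)

```text
time: 7.4
ee_pos: [0.6095, -0.1421, 0.2153]
eef_rot: [0.387, 0.922, -0.0, -0.001]
ft_force: [0.2, -0.3, -0.2]
width: 0.0303
```

```bash
python3 t.py .6115 -.1424 .22 146
```

```text
t 7.4 pos [ 0.6095 -0.1421  0.2153] w 0.0303 F [ 0.23 -0.26 -0.23] M [ 0.031 -0.128  0.025] j [ 0.65  0.47 -0.65  1.53  0.29  1.25  0.73]
yaw 134.50928452874743 z [-1.71333521e-03  5.21017269e-04 -9.99998397e-01]
(array([-0.0016,  0.0011, -0.0047]), array([-0.0001, -0.0003, -0.0319]))
```

drive_tool(
  plan=[
    {"rx":0,"ry":0,"rz":-0.03,"x":-0.001,"y":0.001,"z":0,"fingers":0.35},
    {"rx":0,"ry":0,"rz":-0.032,"x":-0.001,"y":0.001,"z":0,"fingers":0.35},
  ],
)

```text
time: 7.65
ee_pos: [0.611, -0.1422, 0.2154]
eef_rot: [0.295, 0.955, 0.0, -0.001]
ft_force: [-0.5, -0.2, -0.0]
width: 0.0306
```

```bash
python3 t.py .6115 -.1424 .145 146;python3 -c "
from h import *
d=snap('side','s6.png')
cv2.imwrite('pics/s6c.png',cv2.resize(cv2.cvtColor(d['color'],4)[100:230,170:310],None,fx=4.5,fy=4.5,interpolation=2))
e=snap('top','t6.png')"
```

```text
t 7.65 pos [ 0.611  -0.1422  0.2154] w 0.0306 F [-0.49 -0.15 -0.04] M [ 0.099 -0.164 -0.044] j [ 0.67  0.48 -0.69  1.52  0.31  1.26  0.92]
yaw 145.6291765281058 z [-1.50573624e-03  7.99582323e-04 -9.99998547e-01]
(array([-0.0006,  0.0001,  0.0704]), array([-0.    , -0.0003, -0.001 ]))
```

View pics/s6c.png

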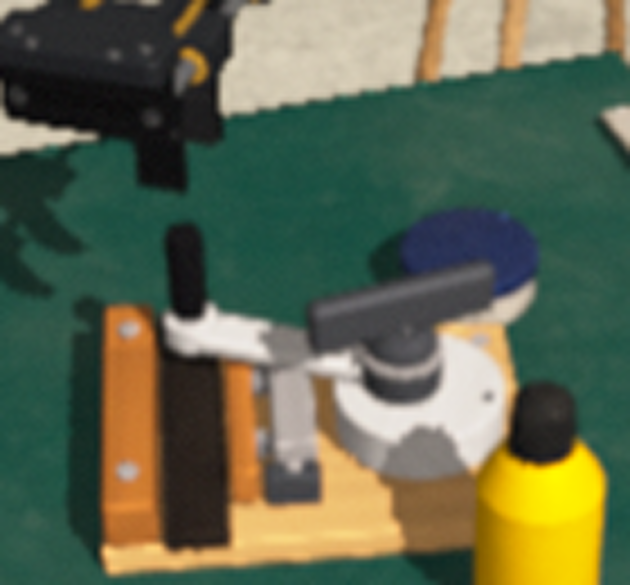

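View pics/t6.png

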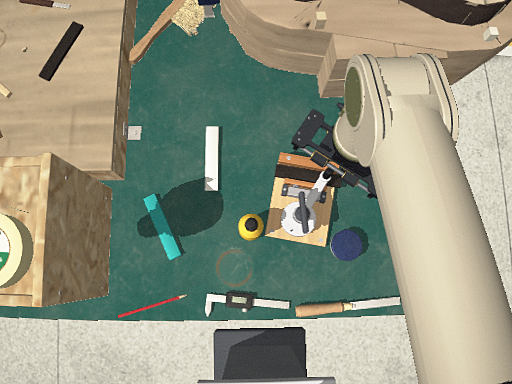

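The wing now points along the fence direction (crop 310–495, y≈300), and the fingers stand over the post (crop 185,260). The handle is still where it was. Lowering around the post.

drive_tool(
  plan=[
    {"rx":0,"ry":0,"rz":0,"x":-0.001,"y":0,"z":0.025,"fingers":0.35},
    {"rx":0,"ry":0,"rz":0,"x":-0.001,"y":0,"z":0.035,"fingers":0.35},
    {"rx":0,"ry":0,"rz":0,"x":-0.001,"y":0,"z":0.045,"fingers":0.35},
  ],
)

```text
time: 8.12
ee_pos: [0.6123, -0.1428, 0.1712]
eef_rot: [0.296, 0.955, -0.0, -0.0]
ft_force: [0.7, -0.1, -0.6]
width: 0.0303
```

drive_tool(
  plan=[
    {"rx":0,"ry":0,"rz":0,"x":0,"y":0,"z":0.015,"fingers":0.35},
    {"rx":0,"ry":0,"rz":0,"x":0,"y":0,"z":0.026,"fingers":0.35},
    {"rx":0,"ry":0,"rz":0,"x":0,"y":0,"z":0.026,"fingers":0.25},
    {"rx":0,"ry":0,"rz":0,"x":0,"y":0,"z":0.026,"fingers":0.25},
  ],
  squeeze=6,
)

```text
time: 8.62
ee_pos: [0.6125, -0.1428, 0.146]
eef_rot: [0.295, 0.955, 0.0, 0.0]
ft_force: [-0.3, 0.3, 0.3]
width: 0.0235
```

```bash
cat > arc.py <<'E'
import sys
from t import *
# args: handle angle start, end, step ; yaw = ang+180
a0,a1,st=map(float,sys.argv[1:4]); z=float(sys.argv[4]); pv=np.array([.525,-.084]); rad=.1055
s=monitor.read_state(); print(s['time'],np.round(s['ee_pos'],4),s['width'],np.round(s['ft_force'],1),np.round(s['joint_positions'],2))
p=s['ee_pos'][:2]-pv; print('now r',np.hypot(*p),'ang',np.degrees(np.arctan2(p[1],p[0])))
for a in np.arange(a0+st,a1+st*1e-3,st):
    q=pv+rad*np.array([np.cos(np.radians(a)),np.sin(np.radians(a))])
    d,rv=rel([*q,z],a+180,s); print(round(a,1),np.round(q,3),d,rv)
E
python3 arc.py -34 -110 -6.9 .145
```

```text
8.625 [ 0.6125 -0.1428  0.146 ] 0.02345751899699622 [-0.3  0.3  0.3] [ 0.66  0.54 -0.66  1.58  0.36  1.14  0.88]
now r 0.10547124901412379 ang -33.914063488695874
-40.9 [ 0.605 -0.153] [ 0.0007 -0.0128  0.001 ] [0.     0.0001 0.0182]
-47.8 [ 0.596 -0.162] [ 0.0029 -0.0253  0.001 ] [0.     0.0001 0.0373]
-54.7 [ 0.586 -0.17 ] [ 0.0065 -0.0375  0.001 ] [0.0001 0.0001 0.0565]
-61.6 [ 0.575 -0.177] [ 0.0117 -0.0491  0.001 ] [0.0001 0.0001 0.0757]
-68.5 [ 0.564 -0.182] [ 0.0181 -0.06    0.0009] [0.0001 0.0001 0.0948]
-75.4 [ 0.552 -0.186] [ 0.0259 -0.0701  0.0009] [1.00e-04 1.00e-04 1.14e-01]
-82.3 [ 0.539 -0.189] [ 0.0348 -0.0792  0.0009] [1.000e-04 1.000e-04 1.332e-01]
-89.2 [ 0.526 -0.189] [ 0.0447 -0.0871  0.0009] [1.000e-04 1.000e-04 1.523e-01]
-96.1 [ 0.514 -0.189] [ 0.0555 -0.0937  0.0009] [1.000e-04 0.000e+00 1.715e-01]
-103.0 [ 0.501 -0.187] [ 0.067  -0.0991  0.0009] [1.000e-04 0.000e+00 1.907e-01]
-109.9 [ 0.489 -0.183] [ 0.0791 -0.103   0.0009] [1.000e-04 0.000e+00 2.098e-01]
```

drive_tool(
  plan=[
    {"rx":0,"ry":0,"rz":0.018,"x":0.001,"y":-0.013,"z":0,"fingers":0.25},
    {"rx":0,"ry":0,"rz":0.037,"x":0.003,"y":-0.025,"z":0,"fingers":0.25},
    {"rx":0,"ry":0,"rz":0.0565,"x":0.0065,"y":-0.0375,"z":0,"fingers":0.25},
    {"rx":0,"ry":0,"rz":0.0565,"x":0.0065,"y":-0.0375,"z":0,"fingers":0.25},
  ],
)

```text
time: 9.12
ee_pos: [0.5857, -0.1709, 0.1463]
eef_rot: [0.46, 0.888, -0.0, 0.001]
ft_force: [0.5, 0.4, -0.4]
width: 0.0219
```

```bash
python3 arc.py -54.7 -140 -6.9 .145; python3 -c "
from h import *
d=snap('side','s7.png')
cv2.imwrite('pics/s7c.png',cv2.resize(cv2.cvtColor(d['color'],4)[100:230,170:310],None,fx=4.5,fy=4.5,interpolation=2))"
```

```text
9.125 [ 0.5857 -0.1709  0.1463] 0.02187880657327319 [ 0.5  0.4 -0.4] [ 0.68  0.49 -0.6   1.64  0.3   1.11  0.61]
now r 0.10599668643014928 ang -55.05951494691668
-61.6 [ 0.575 -0.177] [ 0.0013 -0.012   0.0013] [0.     0.0002 0.0191]
-68.5 [ 0.564 -0.182] [ 0.0035 -0.0245  0.0013] [0.     0.0002 0.0383]
-75.4 [ 0.552 -0.186] [ 0.0073 -0.0366  0.0013] [0.     0.0002 0.0574]
-82.3 [ 0.539 -0.189] [ 0.0125 -0.0482  0.0013] [0.     0.0002 0.0766]
-89.2 [ 0.526 -0.189] [ 0.019  -0.0591  0.0013] [0.0001 0.0002 0.0958]
-96.1 [ 0.514 -0.189] [ 0.0268 -0.0691  0.0013] [1.000e-04 2.000e-04 1.149e-01]
-103.0 [ 0.501 -0.187] [ 0.0358 -0.0781  0.0012] [1.000e-04 2.000e-04 1.341e-01]
-109.9 [ 0.489 -0.183] [ 0.0458 -0.086   0.0012] [1.000e-04 2.000e-04 1.533e-01]
-116.8 [ 0.477 -0.178] [ 0.0566 -0.0926  0.0012] [1.000e-04 2.000e-04 1.724e-01]
-123.7 [ 0.466 -0.172] [ 0.0681 -0.0979  0.0012] [1.000e-04 2.000e-04 1.916e-01]
-130.6 [ 0.456 -0.164] [ 0.0803 -0.1017  0.0012] [1.000e-04 2.000e-04 2.108e-01]
-137.5 [ 0.447 -0.155] [ 0.0927 -0.104   0.0012] [1.000e-04 2.000e-04 2.299e-01]
```

View pics/s7c.png

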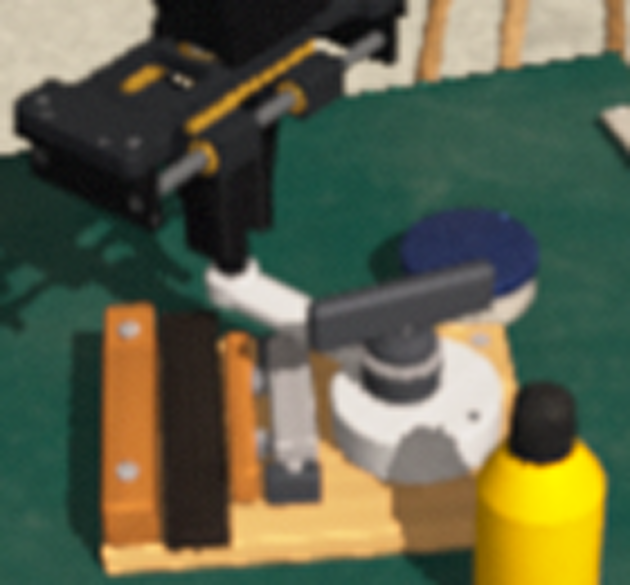

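The handle follows (post now at crop 230,265), the nut stays put. Continuing.

drive_tool(
  plan=[
    {"rx":0,"ry":0,"rz":0.019,"x":0.001,"y":-0.012,"z":0,"fingers":0.25},
    {"rx":0,"ry":0,"rz":0.038,"x":0.0035,"y":-0.0245,"z":0,"fingers":0.25},
    {"rx":0,"ry":0,"rz":0.057,"x":0.007,"y":-0.0365,"z":0,"fingers":0.25},
    {"rx":0,"ry":0,"rz":0.0765,"x":0.0125,"y":-0.048,"z":0,"fingers":0.25},
    {"rx":0,"ry":0,"rz":0.096,"x":0.019,"y":-0.059,"z":0,"fingers":0.25},
    {"rx":0,"ry":0,"rz":0.115,"x":0.027,"y":-0.069,"z":0,"fingers":0.25},
    {"rx":0,"ry":0,"rz":0.134,"x":0.036,"y":-0.078,"z":0,"fingers":0.25},
    {"rx":0,"ry":0,"rz":0.153,"x":0.046,"y":-0.086,"z":0,"fingers":0.25},
    {"rx":0,"ry":0,"rz":0.1725,"x":0.0565,"y":-0.0925,"z":0,"fingers":0.25},
    {"rx":0,"ry":0,"rz":0.1915,"x":0.068,"y":-0.098,"z":0,"fingers":0.25},
    {"rx":0,"ry":0,"rz":0.1915,"x":0.068,"y":-0.098,"z":0,"fingers":0.25},
  ],
)

```text
time: 10.55
ee_pos: [0.4668, -0.1707, 0.1461]
eef_rot: [0.88, 0.474, 0.0, 0.0]
ft_force: [-0.6, -0.3, -0.6]
width: 0.0215
```

```bash
python3 arc.py -123.7 -193 -6.9 .145; python3 -c "
from h import *
d=snap('side','s8.png')
cv2.imwrite('pics/s8c.png',cv2.resize(cv2.cvtColor(d['color'],4)[100:230,170:310],None,fx=4.5,fy=4.5,interpolation=2))"
```

```text
10.55 [ 0.4668 -0.1707  0.1461] 0.021474770855587917 [-0.6 -0.3 -0.6] [ 0.66  0.22 -0.44  1.94  0.11  1.   -0.41]
now r 0.1044208099172834 ang -123.86068043961639
-130.6 [ 0.456 -0.164] [-0.0003 -0.0124  0.001 ] [0.0001 0.     0.02  ]
-137.5 [ 0.447 -0.155] [ 0.0021 -0.0249  0.001 ] [0.0001 0.     0.0392]
-144.4 [ 0.439 -0.145] [ 0.0059 -0.037   0.001 ] [0.0001 0.     0.0583]
-151.3 [ 0.432 -0.135] [ 0.0112 -0.0485  0.001 ] [0.0001 0.     0.0775]
-158.2 [ 0.427 -0.123] [ 0.0178 -0.0594  0.001 ] [ 0.0001 -0.      0.0967]
-165.1 [ 0.423 -0.111] [ 0.0256 -0.0693  0.001 ] [ 1.000e-04 -0.000e+00  1.158e-01]
-172.0 [ 0.421 -0.099] [ 0.0346 -0.0783  0.001 ] [ 1.00e-04 -0.00e+00  1.35e-01]
-178.9 [ 0.42  -0.086] [ 0.0447 -0.0861  0.001 ] [ 1.000e-04 -0.000e+00  1.542e-01]
-185.8 [ 0.42  -0.073] [ 0.0555 -0.0927  0.001 ] [ 1.000e-04 -0.000e+00  1.733e-01]
-192.7 [ 0.422 -0.061] [ 0.0671 -0.0979  0.001 ] [ 1.000e-04 -0.000e+00  1.925e-01]
```

View pics/s8c.png

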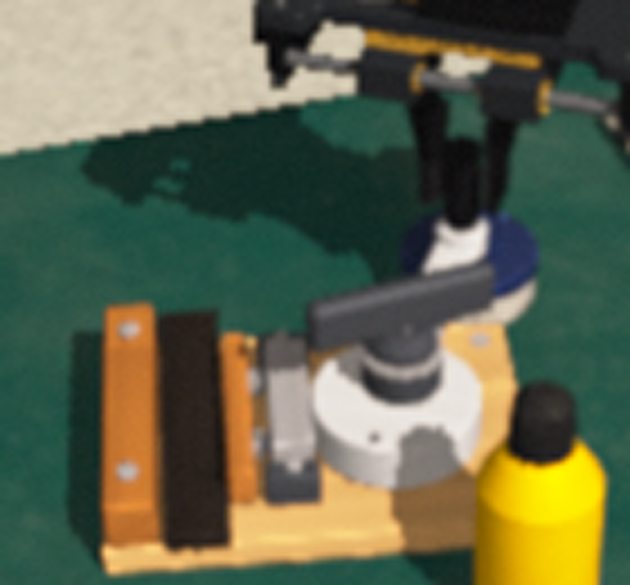

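drive_tool(
  plan=[
    {"rx":0,"ry":0,"rz":0.02,"x":0,"y":-0.0125,"z":0,"fingers":0.25},
    {"rx":0,"ry":0,"rz":0.039,"x":0.002,"y":-0.025,"z":0,"fingers":0.25},
    {"rx":0,"ry":0,"rz":0.058,"x":0.006,"y":-0.037,"z":0,"fingers":0.25},
    {"rx":0,"ry":0,"rz":0.0775,"x":0.011,"y":-0.0485,"z":0,"fingers":0.25},
    {"rx":0,"ry":0,"rz":0.097,"x":0.018,"y":-0.0595,"z":0,"fingers":0.25},
    {"rx":0,"ry":0,"rz":0.116,"x":0.0255,"y":-0.0695,"z":0,"fingers":0.25},
    {"rx":0,"ry":0,"rz":0.135,"x":0.0345,"y":-0.0785,"z":0,"fingers":0.25},
    {"rx":0,"ry":0,"rz":0.154,"x":0.0445,"y":-0.086,"z":0,"fingers":0.25},
    {"rx":0,"ry":0,"rz":0.173,"x":0.0555,"y":-0.0925,"z":0,"fingers":0.25},
    {"rx":0,"ry":0,"rz":0.1925,"x":0.067,"y":-0.098,"z":0,"fingers":0.25},
    {"rx":0,"ry":0,"rz":0.1925,"x":0.067,"y":-0.098,"z":0,"fingers":0.25},
    {"rx":0,"ry":0,"rz":0.1925,"x":0.067,"y":-0.098,"z":0,"fingers":0.25},
  ],
)

```text
time: 12.1
ee_pos: [0.4224, -0.0613, 0.1456]
eef_rot: [0.994, -0.11, 0.0, -0.0]
ft_force: [-0.3, 0.6, 0.4]
width: 0.0214
```

```bash
python3 arc.py -189 -193 -2 .145; python3 -c "
from h import *
d=snap('side','s9.png')
cv2.imwrite('pics/s9c.png',cv2.resize(cv2.cvtColor(d['color'],4)[100:230,170:310],None,fx=4.5,fy=4.5,interpolation=2))"
```

```text
12.1 [ 0.4224 -0.0613  0.1456] 0.021427691382231367 [-0.3  0.6  0.4] [ 0.48  0.07 -0.45  2.11  0.04  0.97 -1.78]
now r 0.10510643884559982 ang 167.51417017506094
-191.0 [ 0.421 -0.064] [-0.0003  0.0027  0.0006] [-0.0001 -0.     -0.0047]
-193.0 [ 0.422 -0.06 ] [-0.0004 -0.0009  0.0006] [-0.0001 -0.      0.0009]
```

View pics/s9c.png

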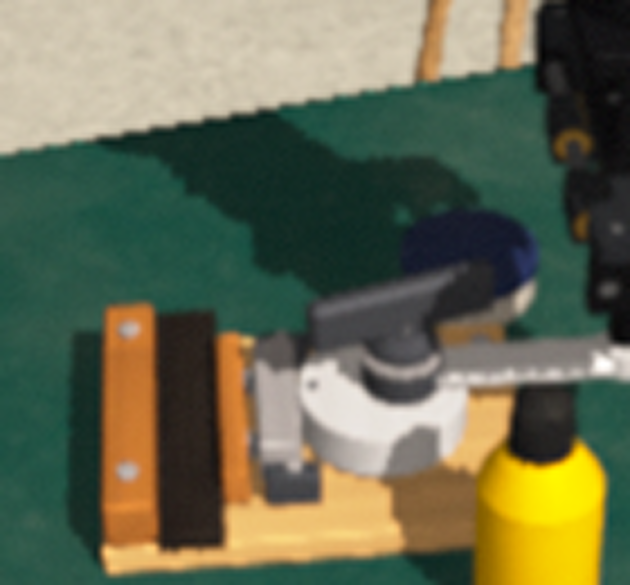

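The follower is pushed back toward the pad and the handle points to the robot. Releasing and lifting clear.

drive_tool(
  plan=[
    {"rx":0,"ry":0,"rz":-0.003,"x":0,"y":0.001,"z":0,"fingers":0.4},
    {"rx":0,"ry":0,"rz":-0.003,"x":0,"y":0.001,"z":0,"fingers":0.4},
    {"rx":0,"ry":0,"rz":-0.003,"x":0,"y":0.001,"z":0,"fingers":0.4},
    {"rx":0,"ry":0,"rz":-0.003,"x":0,"y":0.001,"z":-0.03,"fingers":0.4},
    {"rx":0,"ry":0,"rz":-0.003,"x":0,"y":0.001,"z":-0.08,"fingers":0.4},
    {"rx":0,"ry":0,"rz":-0.003,"x":0,"y":0.001,"z":-0.12,"fingers":0.4},
    {"rx":0,"ry":0,"rz":-0.003,"x":0.0,"y":0.06,"z":-0.12,"fingers":0.4},
    {"rx":0,"ry":0,"rz":-0.003,"x":0.0,"y":0.12,"z":-0.12,"fingers":0.4},
    {"rx":0,"ry":0,"rz":-0.003,"x":0.0,"y":0.18,"z":-0.12,"fingers":0.4},
    {"rx":0,"ry":0,"rz":-0.003,"x":0.0,"y":0.24,"z":-0.12,"fingers":0.4},
    {"rx":0,"ry":0,"rz":-0.003,"x":0.0,"y":0.24,"z":-0.12,"fingers":0.4},
  ],
)

```text
time: 13.52
ee_pos: [0.3662, -0.2992, 0.2653]
eef_rot: [0.994, -0.107, -0.0, 0.0]
ft_force: [0.1, 1.2, 0.8]
width: 0.0347
```

```bash
python3 -c "
from h import *
d=snap('top','t10.png')
cv2.imwrite('pics/t10c.png',cv2.resize(cv2.cvtColor(d['color'],4)[80:280,210:430],None,fx=3,fy=3,interpolation=2))
d=snap('side','s10.png')
cv2.imwrite('pics/s10c.png',cv2.resize(cv2.cvtColor(d['color'],4)[100:230,170:310],None,fx=4.5,fy=4.5,interpolation=2))
for c in ('bottle_centre','tin_centre'): print(c,[(np.round(x['centre'],3),x['confidence']) for x in nets.find_in(c,'side')])
"
```

```text
bottle_centre [(array([0.507, 0.05 , 0.076]), 0.84), (array([ 0.515, -0.065,  0.044]), 0.73)]
tin_centre [(array([ 0.453, -0.186,  0.028]), 0.81)]
```

View pics/t10c.png

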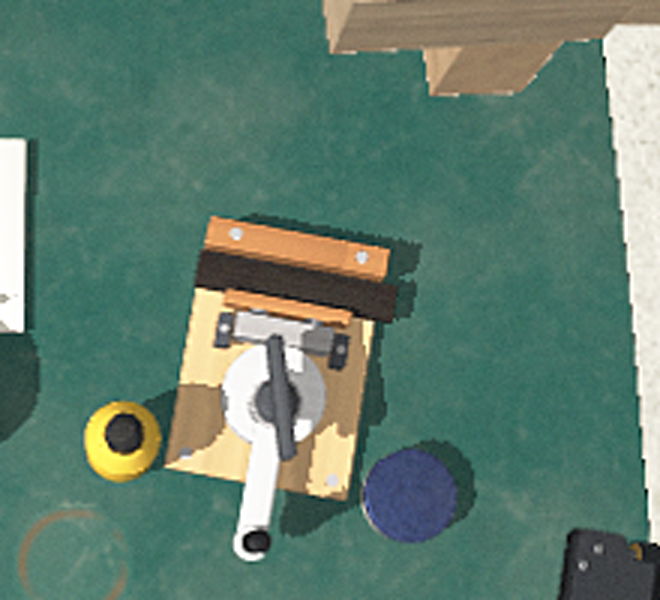

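View pics/s10c.png

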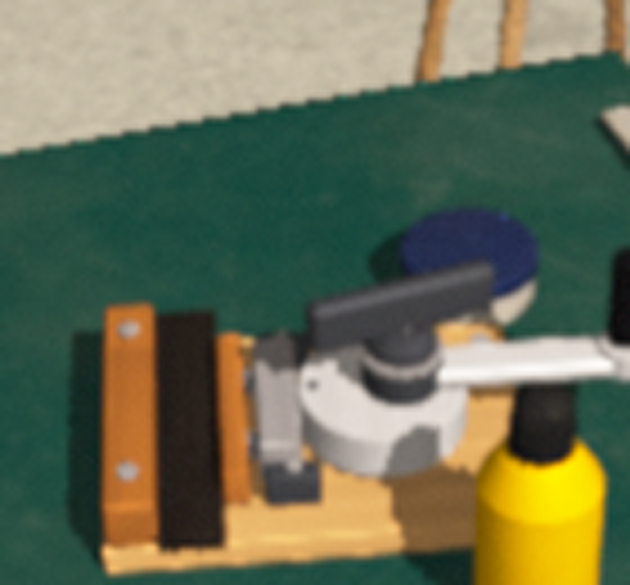

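Check the handle and wing angles by calibration.

```bash
python3 - <<'E'
from h import *
d=dict(np.load('last_top.npz'))
def c(u,v,z): return unproj(d,[[210+u/3,80+v/3]],z)[0]
pv=np.array([.525,-.084,0])
po=c(258,541,.108);e=po-pv;print(po,np.hypot(*e[:2]),'handle',np.degrees(np.arctan2(e[1],e[0]))%360,'want ~169')
a=c(275,336,.1);b=c(287,460,.1);e=a-b;print((a+b)/2,'wing',np.degrees(np.arctan2(e[1],e[0])), np.linalg.norm(e))
E
```

```text
[ 0.42123832 -0.06311282  0.108     ] 0.10584309151585498 handle 168.61849234695725 want ~169
[ 0.52220653 -0.08384624  0.1       ] wing 3.338890456976621 0.0893539074822844
```

```bash
python3 -c "
from h import *
print(workorder.close_job())"
```

```text
the job is handed in; nothing more can be done
None
```

I freed the nut and swung the cam round to clamp the blank, and the job is handed in at about 13.7 s of the 48 s. No verdict came back, so the points below are my own checks.

- **Nut:** I gripped the wing across its thickness and felt that it loosens clockwise. I turned it about 76° (1.33 rad); the last top picture shows the wing at about 3°, from 80° at the start. It stayed there while the cam turned.
- **Cam:** I caged the post loosely between the fingers and pushed it clockwise, over the tin and away from the bottle. The handle ended at 168.6° against about 169° wanted, so it is within about 1°. Both pictures show the follower pushed back and the blank lying flat between pad and fence.
- **Bottle and tin:** both look unmoved. The networks put the bottle within 4 mm and the tin within 15 mm of their first side-camera readings. The tin's shift is more than the stated 4 mm accuracy. It sits at the same pixels in the first and last top crops, so I take it as detection scatter.
- **Robot:** clear of everything when handed in.

I could not measure the clamping force on the blank or the exact follower travel; I judged both from the cam angle and the pictures. One early move call was refused by argument checking. It moved nothing, and I sent the move again with all fields filled in.

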